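# Take the recorder out of the half-opening counter drawer

### The arm

A 6-joint arm with a two-finger parallel gripper is mounted at the origin on the work surface. World frame = base frame: x ahead of the robot, y to its left, z up, the work surface at z = 0. Lengths are in m, angles in rad, forces in N, time in s.
With the tool pointing down it reaches from about 0.325 to 0.9 m from the base axis. Payload 3.5 kg.
Tool frame: the origin (TCP) lies midway between the tips of the shut fingers; the grasp point (between the pads) lies 19 mm behind it (ctrl.grasp_offset is the distance from the TCP to the grasp point, in m); z points along the fingers, y is the line along which they close (so a half turn about z gives the same grasp; the last joint's range is limited). The gripper opens to 85 mm and grips with 20 to 120 N. Pads are 22 mm wide; open, the fingers measure 114 mm over their backs; the gripper's body (76 mm by 85 mm) begins 54 mm behind the grasp point. The pads swing forward as they close: fully open they stand 13 mm farther back than shut.
Start: joints at [-1.284, 0.276, -0.026, 1.268, 0, 1.467], TCP at [0.237, -0.578, 0.231] pointing down, gripper open.
Joint ranges: [-3.12, 3.12], [-0.85, 1.88], [-1.08, 1.24], [-1.95, 2.15], [-1.57, 1.53], [-3.14, 3.14]. Speed limits (rad/s): [2.57, 2.57, 3.14, 3.14, 3.14, 3.14].

### API

Orientations are given as a rotation vector (axis times angle).
In Python, from cell import ctrl gives the robot as it stands.
- The arm moves only by the shell command python3 -m crank 'ROWS' [OPENING]. ROWS is a JSON list of rows, 1 to 12 of them, each written [[dx, dy, dz], [rx, ry, rz]]: dx, dy, dz in shares of the most that a row can go, 1 being 50 mm, then a rotation vector rx, ry, rz in shares of 4 rad (1.0 is 4 rad); each row shifts and turns the commanded pose from where the row before left it, along the tool's axes as they then stand; what a row does not reach is not made up. A row lasts 1/10 s, in which the tool goes at most 0.05 m and 0.15 rad, less where a joint would pass 70% of its speed; a pose out of reach is approached as far as the arm can. OPENING is the opening from 0.0 (shut) to 1.0 (fully open), set as the command begins (- or left out keeps the last). The fingers move at their own pace and stop on an object; the grip force is fixed at half the most. Time passes only in rows, so rows that do not move let the fingers close. It prints the time, the measured TCP pose, the force, the opening and the grip force at its end. Shift and turn numbers lie between -1 and 1, and a call with a number outside is refused. Input that does not fit is refused with a message, and nothing moves.
- ctrl.read_state(): the state, without advancing time (a new reading comes with each control period).
- ctrl.grab_frame(name): name is "scene" or "top" or "wrist"; returns a dict with "img" (480x640x3 uint8, red, green, blue), "fov_y" (degrees; the focal length in pixels is half the picture's height over the tangent of half this angle, whatever the lens; pixels are square), "cx", "cy" (the principal point, pixels), "R" (3x3) and "t" (3): a world point X has camera coordinates R X + t. Camera axes: x right, y down, z forward; pixel columns grow to the right and rows downward; lengths in m; the calibration is good to about 2 mm. A picture is of the moment at which its call begins. There is no depth.
- ctrl.hand_in(): hands the job in; it is judged then, once.
The state is a dict: "clock": time; "joint_pos": joint angles; "joint_vel": joint speeds; "effort": joint torques, N m; "ee_pos": TCP position; "orientation": TCP orientation; "ft_force": force on the tool from outside, world axes, zero at the start; "ft_torque": the same for the moment, N m; "gripper_width": opening from 0.0 (shut) to 1.0 (fully open); "finger_force": force on a finger pad.
Only numpy, scipy, OpenCV 4.12 (cv2) and the standard library are available. Lean on these libraries where they do the work, as an engineer would, in place of code of your own. Each camera call takes 0.05 s, during which the arm holds its last target. There are 200 camera calls.

### The job

A customer wants to see the wooden recorder kept in the top drawer of the little cabinet on the shop counter. Pull the top drawer out to its stop, then tip the recorder up, end nearest the drawer front first, and draw it out slantwise from under the cabinet, because it is longer than the drawer opens. Finish still holding it up in the air, steady, the whole of it higher than the cabinet's top; leave the lower drawer shut and the skittle, ribbon spool and toy car standing where they are.

Things in the scene. Friction and masses are not known exactly. Their poses are not given: they have to be found in the camera images.
- cabinet: Two-drawer pine cabinet fixed to the counter, 222 wide, 320 deep, 176 mm high, panels 10-14 mm. It stands sideways: the front faces the robot's left, turned somewhat to the robot. Origin at counter height, middle of the lower front edge of its carcass; +x points into it (world yaw -1.6 to -1.1 rad), +z up. The drawers slide out along its -x. From above, its flat top hides what is not pulled out.
- drawer_top (a joint): Top drawer: metres pulled out along the cabinet's -x; 0 shut, stop at 0.170, starts 0 to 0.020. Slides with 1.5 N friction and light damping, stays where left. Inside it is 170 wide and 295 mm long, its floor 100 mm above the counter, side and rear walls 50 mm high. Fully out, only the first 170 mm of its length is open to above.
- handle_top (a point): Middle of the top drawer's handle: a horizontal steel bar about 10 mm thick and 100 mm long across the front (along the cabinet's y), its centre line 35 mm out from the front board, 134 mm above the counter. It moves with the drawer. Can be pinched from above with fingers opened about 30 mm, one of them in the gap of 30 mm behind the bar.
- front_edge (a point): Middle of the upper edge of the top drawer's front board, on its inner face: 162 mm above the counter, 62 mm above the drawer floor, at cabinet x = minus the joint value. The board is 14 mm thick, 218 mm wide. Moves with the drawer; the recorder must come over this edge.
- roof_edge (a point): Middle of the lower front edge of the cabinet's top panel (12 mm thick): 164 mm above the counter, 64 mm above the drawer floor, at cabinet x = 0. The recorder must come out under this edge.
- drawer_low (a joint): Lower drawer, same kind, 0 shut (starts shut): leave it shut. Its handle bar sits 78 mm below the top one.
- recorder: Dark wooden recorder, 260 mm long, 60-115 g, lying front to back on the top drawer's floor, bell in front, up to 0.05 rad skew, 22 mm off-centre; may slide 30 mm as the drawer is pulled; does not roll. Origin on its axis at the bell end, 14 mm above the floor, +x to the mouthpiece. Grip its round body, 21 mm thick, from x = 26 to 170 mm. Bell (x < 22) and head collar (x 174-192) are 29 mm thick.
- bell_end (a point): Centre of the recorder's bell end (same point as its origin), the end nearest the drawer front.
- beak_end (a point): Centre of the recorder's mouthpiece end, 260 mm from the bell end; at the start far back under the cabinet's top.
- skittle: Turned wooden skittle standing on the counter beside the cabinet, on the side away from the robot, 48 mm across, 99 mm tall; origin at the middle of its foot. Bystander.
- spool: Ribbon spool lying flat on the counter in front of the cabinet, beyond where the drawer comes out, 68 mm across, 32 mm high; origin at the middle of its underside. Bystander.
- toycar: Plain wooden toy car, 100 x 50 x 54 mm, on the counter beside where the drawer comes out, on the side away from the robot; origin between its wheels at counter height. Bystander.

How it is judged:
On the way, in this order (a step that is already met when the one before it is completed fails the run):
1. the top drawer is pulled out to its stop (at least 160 of 170 mm) (value of joint drawer_top above 0.16 m), for 0.2 s.
2. the recorder slants through the opening: bell end higher than the drawer front while the mouthpiece is still under the cabinet's top (z of bell_end in the frame of cabinet above 0.165 m and x of beak_end in the frame of cabinet above 0 m and z of beak_end in the frame of cabinet below 0.164 m), for 0.05 s.
At the end, for the whole second after the job is handed in: The gripper holds the recorder still in the air (under 30 mm/s), both ends over 179 mm above the counter (the cabinet is 176 mm high), touching nothing of the cabinet; lower drawer shut within 15 mm; skittle (upright), spool and toy car within 30 mm of where they stood (height (world z) of each of bell_end, beak_end above 0.179 m and contact force between the fingers and recorder above 1 N and contact force between recorder and cabinet below 0.1 N and linear speed of recorder below 0.03 m/s and angular speed of recorder below 0.2 rad/s and value of joint drawer_low below 0.015 m and distance of each of skittle, spool, toycar from where it was at the start of the episode below 0.03 m and angle between skittle's own z axis and vertical below 0.2 rad); the arm keeps its last pose, push and grip.
It fails at once if the lower drawer is pulled open (value of joint drawer_low above 0.02 m).
It fails at once if a bystander is knocked (distance of any of skittle, spool, toycar from where it was at the start of the episode above 0.04 m or angle between skittle's own z axis and vertical above 0.5 rad).
It also fails if it takes over 56 s, if anything falls off the work surface, if the arm or the gripper's body presses on something with over 40 N, if the wrist force passes 120 N, or if a joint passes its speed limit or range.

## Working session

There is one attempt and no reset: what is moved stays moved. The work goes in short steps, Python scripts to look and compute and a shell command to move; the robot and the scene stay as the last step left them, time stands still between calls to the robot, and variables do not carry over. Pictures are saved under pics/ and viewed, at most 10 in all, crops included, and the job is handed in when it is done.

```bash
mkdir -p pics; ls; cat > h.py <<'E'
import numpy as np, cv2
from cell import ctrl
from scipy.spatial.transform import Rotation as Ro
def grab(n,f):
    d=ctrl.grab_frame(n); cv2.imwrite('pics/'+f+'.png',d['img'][:,:,::-1]); np.savez('pics/'+f,**d); return d
def ray(d,u,v,z):
    f=240/np.tan(np.radians(float(d['fov_y']))/2)
    r=d['R'].T@np.array([(u-d['cx'])/f,(v-d['cy'])/f,1]); c=-d['R'].T@d['t']
    return c+r*(z-c[2])/r[2]
def proj(d,X):
    f=240/np.tan(np.radians(float(d['fov_y']))/2)
    p=d['R']@np.array(X)+d['t']; return p[:2]/p[2]*f+[float(d['cx']),float(d['cy'])]
E
python3 - <<'E'
from h import *
for n in('scene','top','wrist'):
    d=grab(n,n+'0'); print(n,d['fov_y'],-d['R'].T@d['t'],d['R'][2])
s=ctrl.read_state();print(s)
E
```

```text
pics
scene 42.495274118202026 [1.31856207 0.39761859 1.12539032] [-0.57893362 -0.27800779 -0.76651649]
top 45.98681972814859 [0.32669803 0.03570196 1.39210087] [ 0.20891568 -0.01506055 -0.97781768]
wrist 58.71158771955169 [ 0.30956168 -0.54767201  0.37359288] [-0.27969696 -0.11332076 -0.95337716]
{'clock': 0.15, 'joint_pos': array([-1.28441401e+00,  2.76981867e-01, -2.75570154e-02,  1.26800123e+00,
        2.47880623e-05,  1.46737958e+00]), 'joint_vel': array([ 0.00146298, -0.00417909,  0.00427909,  0.00045455,  0.00042662,
       -0.00256222]), 'effort': array([ 1.15860821e-04, -4.46056151e+01,  2.95639193e+01,  1.05634987e-02,
       -8.49985076e-05,  1.38619936e-05]), 'ee_pos': array([ 0.23731708, -0.57753564,  0.2304061 ]), 'orientation': array([-3.08040745e+00, -6.08089101e-01,  2.11342986e-04]), 'ft_force': array([-0.74597492, -0.1849955 ,  0.07023701]), 'ft_torque': array([-0.03800512,  0.01237641, -0.03069402]), 'finger_force': 0.0, 'gripper_width': 1.0000270310272665}
```

View pics/top0.png

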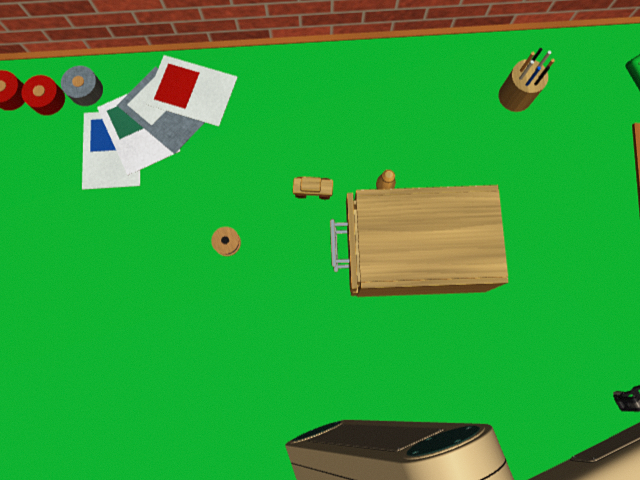

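View pics/scene0.png

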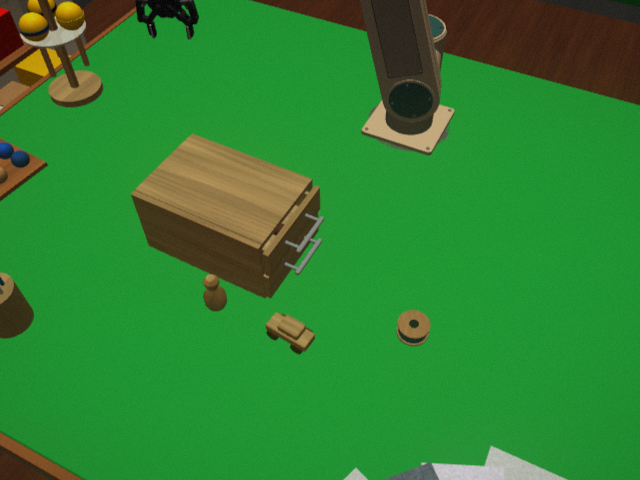

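The top view shows the cabinet top with corners at about (358,191), (498,186) and (507,282), and the handle bar along column 333, rows 220–271. The spool is at (226,240), the toy car at (313,187) and the skittle at (387,180). The scene view shows both handles.

```bash
python3 - <<'E'
from h import *
d=np.load('pics/top0.npz'); s=np.load('pics/scene0.npz')
for u,v in((358,191),(498,186),(507,282),(354,288)): print('top',ray(d,u,v,.176))
for n,d_ in(('top',d),('scene',s)):
    im=d_['img'].astype(int); sat=im.max(2)-im.min(2)
    m=((sat<25)&(im.max(2)>90)).astype(np.uint8)
    if n=='top': m[:,:320]=0;m[:, 360:]=0;m[:200]=0;m[300:]=0
    else: m[:200]=0;m[285:]=0;m[:,:280]=0;m[:,335:]=0
    k,l,st,c=cv2.connectedComponentsWithStats(m)
    print(n,st[1:],c[1:])
a=cv2.resize(d['img'][170:310,280:420],None,fx=4,fy=4,interpolation=2); b=cv2.resize(s['img'][180:320,200:340],None,fx=4,fy=4,interpolation=2)
cv2.imwrite('pics/c.png',cv2.resize(np.hstack([a,b]),(800,400))[:,:,::-1])
for n,u,v,z in(('spool',226,240,.032),('car',313,187,.05),('skit',388,174,.099)): print(n,ray(d,u,v,z))
E
```

```text
top [ 0.69148251 -0.06733971  0.176     ]
top [ 0.68233759 -0.38189403  0.176     ]
top [ 0.46556964 -0.37292507  0.176     ]
top [ 0.47455533 -0.04142989  0.176     ]
top [[331 220  19  52 320]] [[336.6875   245.540625]]
scene [[285 213  39  61 489]] [[306.14519427 243.13701431]]
spool [0.63107147 0.25417631 0.032     ]
car [0.74693477 0.03233347 0.05      ]
skit [ 0.75214822 -0.1490067   0.099     ]
```

View pics/c.png

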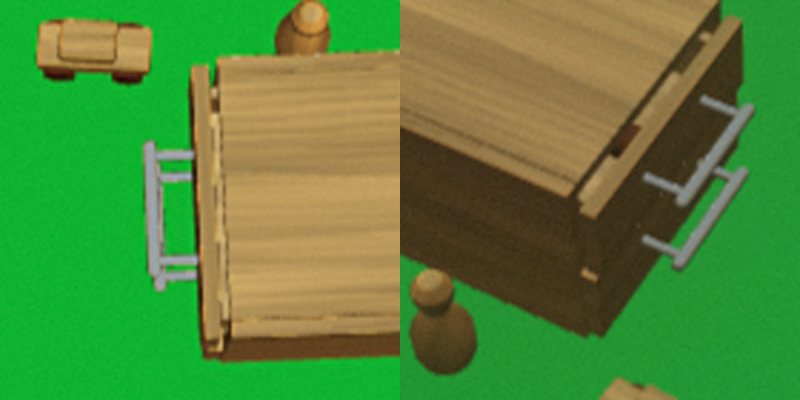

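The crop shows the top bar running from (331.8,220) to (334.2,266) in top-camera pixels. The drawer is slightly open, and the dark recorder shows in the gap.

```bash
python3 - <<'E'
from h import *
d=np.load('pics/top0.npz'); s=np.load('pics/scene0.npz')
a=ray(d,331.8,220,.139);b=ray(d,334.2,266.5,.139);print('bar top',a,b,(a+b)/2,np.arctan2(*(a-b)[1::-1]))
# scene: bar ends crop (750,108),(683,200)
q=lambda u,v:(200+(u-400)/2.857,180+v/2.857)
a=ray(s,*q(750,108),.137);b=ray(s,*q(683,200),.137);print('bar scene',a,b,(a+b)/2,np.arctan2(*(a-b)[1::-1]))
c=[ray(d,*p,.176) for p in((356,191),(498,186),(507,282),(361.5,287.3))]
print(np.round(c,4)); 
for p in((315,183),(194,137),(134,192),(263,250)): print('sc',np.round(ray(s,*p,.176),4))
for i,j in((0,1),(3,2)): v=c[j]-c[i];print(np.arctan2(v[1],v[0]),np.linalg.norm(v))
for i,j in((1,2),(0,3)): v=c[j]-c[i];print(np.arctan2(v[1],v[0])+np.pi/2-np.pi,np.linalg.norm(v))
S=ctrl.read_state(); print(Ro.from_rotvec(S['orientation']).as_matrix())
E
```

```text
bar top [ 0.63780009 -0.00533658  0.139     ] [ 0.53027407 -0.00323273  0.139     ] [ 0.58403708 -0.00428466  0.139     ] -0.019563442329491764
bar scene [ 5.34644307e-01 -1.40521224e-04  1.37000000e-01] [ 0.63489503 -0.0038197   0.137     ] [ 0.58476967 -0.00198011  0.137     ] 3.104909297181079
[[ 0.6918 -0.0629  0.176 ]
 [ 0.6823 -0.3819  0.176 ]
 [ 0.4656 -0.3729  0.176 ]
 [ 0.475  -0.0577  0.176 ]]
sc [ 0.4827 -0.0439  0.176 ]
sc [ 0.4733 -0.3629  0.176 ]
sc [ 0.6774 -0.3772  0.176 ]
sc [ 0.6932 -0.0516  0.176 ]
-1.600382364597717 0.3191643947630504
-1.6006839839299496 0.31535467448911664
1.5294440932628266 0.21695341782378696
1.5470073929709747 0.21684692676553136
[[ 9.24985490e-01  3.80002137e-01 -4.68812506e-04]
 [ 3.80002371e-01 -9.24983987e-01  1.67976681e-03]
 [ 2.04670916e-04 -1.73190979e-03 -9.99998479e-01]]
```

The rows are not in the units I measure in: shifts go in shares of 50 mm and turns go in shares of 4 rad. I convert before sending: -0.041 m is -0.82, 0.023 m is 0.46, 0.14 rad is 0.035.

```bash
python3 -m crank '[[[0, 0, 0], [0, 0, 0.035]], [[0, 0, 0], [0, 0, 0.035]], [[0, 0, 0], [0, 0, 0.035]], [[0.46, -0.82, 0], [0, 0, 0]], [[0.46, -0.82, 0], [0, 0, 0]], [[0.46, -0.82, 0], [0, 0, 0]], [[0.46, -0.82, 0], [0, 0, 0]], [[0.46, -0.82, 0], [0, 0, 0]], [[0.46, -0.82, 0], [0, 0, 0]], [[0.46, -0.82, 0], [0, 0, 0]], [[0.46, -0.82, 0], [0, 0, 0]]]' 0.35; python3 -m crank '[[[0.46, -0.82, 0], [0, 0, 0]], [[0.46, -0.82, 0], [0, 0, 0]], [[0.46, -0.82, 0], [0, 0, 0]], [[0.46, -0.82, 0], [0, 0, 0]], [[0.46, -0.82, 0], [0, 0, 0]], [[0.46, -0.82, 0], [0, 0, 0]], [[0, 0, 0], [0, 0, 0]], [[0, 0, 0], [0, 0, 0]]]' 
cat > st.py <<'E'
from h import *
import sys
S=ctrl.read_state();M=Ro.from_rotvec(S['orientation']).as_matrix()
print(S['clock'],S['ee_pos'].round(4),M.round(3).tolist(),S['ft_force'].round(1),S['gripper_width'],S['finger_force'])
if len(sys.argv)>3: print('need',(M.T@(np.array(sys.argv[1:4],float)-S['ee_pos'])).round(4))
E
python3 st.py .584 -.003 .119
```

```text
clock: 1.25
ee_pos: [0.4318, -0.254, 0.2312]
orientation: [-3.141, 0.048, -0.0]
ft_force: [1.2, -0.2, -0.1]
gripper_width: 0.347
finger_force: 0.0
clock: 2.05
ee_pos: [0.5766, -0.0132, 0.2308]
orientation: [3.141, -0.044, -0.002]
ft_force: [-0.4, -1.1, -0.2]
gripper_width: 0.35
finger_force: 0.0
2.05 [ 0.5766 -0.0132  0.2308] [[1.0, -0.028, -0.001], [-0.028, -1.0, -0.0], [-0.001, 0.0, -1.0]] [-0.4 -1.1 -0.2] 0.3501073850580689 0.0
need [ 0.0073 -0.0104  0.1117]
```

Converted, 0.03 m is 0.6, 0.02 m is 0.4.

```bash
python3 -m crank '[[[0.14, -0.208, 0.4], [0, 0, 0]], [[0, 0, 0.6], [0, 0, 0]], [[0, 0, 0.6], [0, 0, 0]], [[0, 0, 0.4], [0, 0, 0]], [[0, 0, 0.22], [0, 0, 0]], [[0, 0, 0], [0, 0, 0]]]' && python3 -m crank '[[[0, 0, 0], [0, 0, 0]], [[0, 0, 0], [0, 0, 0]], [[0, 0, 0], [0, 0, 0]], [[0, 0, 0], [0, 0, 0]], [[0, 0, 0], [0, 0, 0]]]' 0; python3 st.py
```

```text
clock: 2.65
ee_pos: [0.5828, -0.0054, 0.121]
orientation: [3.14, -0.051, -0.002]
ft_force: [-0.6, 0.8, 1.0]
gripper_width: 0.353
finger_force: 0.0
clock: 3.15
ee_pos: [0.584, -0.0044, 0.1211]
orientation: [3.14, -0.048, 0.0]
ft_force: [-2.9, -1.7, 5.2]
gripper_width: 0.102
finger_force: 58.7
3.15 [ 0.584  -0.0044  0.1211] [[1.0, -0.031, 0.0], [-0.031, -1.0, -0.001], [0.0, 0.001, -1.0]] [-2.9 -1.7  5.2] 0.10224730737749126 58.742573261260986
```

Converted, -0.018 m is -0.36, -0.016 m is -0.32.

```bash
python3 -m crank '[[[0, -0.16, 0], [0, 0, 0]], [[0, -0.28, 0], [0, 0, 0]], [[0, -0.36, 0], [0, 0, 0]], [[0, -0.36, 0], [0, 0, 0]], [[0, -0.36, 0], [0, 0, 0]], [[0, -0.36, 0], [0, 0, 0]], [[0, -0.36, 0], [0, 0, 0]], [[0, -0.32, 0], [0, 0, 0]], [[0, -0.24, 0], [0, 0, 0]], [[0, -0.16, 0], [0, 0, 0]], [[0, -0.1, 0], [0, 0, 0]]]' ; python3 -m crank '[[[0, -0.1, 0], [0, 0, 0]], [[0, -0.1, 0], [0, 0, 0]], [[0, -0.06, 0], [0, 0, 0]], [[0, -0.06, 0], [0, 0, 0]]]'; python3 st.py
```

```text
clock: 4.25
ee_pos: [0.5869, 0.1023, 0.1212]
orientation: [-3.105, -0.072, -0.001]
ft_force: [4.4, -2.3, -7.2]
gripper_width: 0.102
finger_force: 64.7
clock: 4.65
ee_pos: [0.5871, 0.1105, 0.1212]
orientation: [-3.1, -0.09, -0.002]
ft_force: [7.7, -1.6, -11.3]
gripper_width: 0.1
finger_force: 66.8
4.65 [0.5871 0.1105 0.1212] [[0.998, 0.058, 0.0], [0.058, -0.997, 0.041], [0.003, -0.041, -0.999]] [  7.7  -1.6 -11.3] 0.09996151630105808 66.80893421173096
```

```bash
python3 -c "
from h import *
print(ctrl.read_state()['joint_pos'].round(3))"; python3 -m crank '[[[0, 0, 0], [0, 0, 0]], [[0, 0, 0], [0, 0, 0]]]'
```

```text
[ 0.058  0.302 -0.236  1.03   0.041  3.142]
clock: 4.85
ee_pos: [0.5871, 0.1108, 0.1212]
orientation: [-3.099, -0.09, -0.002]
ft_force: [7.7, -0.6, -10.0]
gripper_width: 0.105
finger_force: 66.8
```

```bash
python3 -m crank '[[[0, 0, 0], [0, 0, 0]], [[0, 0, 0], [0, 0, 0]], [[0, 0, 0], [0, 0, 0]], [[0, 0, -0.6], [0, 0, 0]], [[0, 0, -0.8], [0, 0, 0]], [[0, 0, -0.8], [0, 0, 0]]]' .35;  python3 -m crank '[[[0, 0, 0], [0, 0, -0.0375]], [[0, 0, 0], [0, 0, -0.0375]], [[0, 0, 0], [0, 0, -0.0375]], [[0, 0, 0], [0, 0, -0.0375]], [[0, 0, 0], [0, 0, -0.0375]], [[0, 0, 0], [0, 0, -0.0375]], [[0, 0, 0], [0, 0, -0.0375]], [[0, 0, 0], [0, 0, -0.0375]], [[0, 0, 0], [0, 0, -0.0375]], [[0, 0, 0], [0, 0, -0.0375]], [[0, 0, 0], [0, 0, -0.0375]], [[0, 0, 0], [0, 0, -0.0375]]]'; python3 -m crank '[[[0, 0, 0], [0, 0, -0.0375]], [[0, 0, 0], [0, 0, -0.0375]], [[0, 0, 0], [0, 0, -0.0375]], [[0, 0, 0], [0, 0, -0.0375]], [[0, 0, 0], [0, 0, -0.0375]], [[0, 0, 0], [0, 0, -0.0375]], [[0, 0, 0], [0, 0, -0.0375]], [[0, 0, 0], [0, 0, -0.0375]], [[0, 0, 0], [0, 0, 0]], [[0, 0, 0], [0, 0, 0]]]' | tail -5
cat >> st.py <<'E'
if len(sys.argv)>4:  # yaw of tool x
    y=float(sys.argv[4]); T=np.array([[np.cos(y),np.sin(y),0],[np.sin(y),-np.cos(y),0],[0,0,-1]])
    print('turn',Ro.from_matrix(M.T@T).as_rotvec().round(3))
print('j',S['joint_pos'].round(3))
E
python3 st.py .5872 .111 .121 3.1118
python3 - <<'E'
from h import *
d=grab('top','t1')
im=d['img'].astype(int); sat=im.max(2)-im.min(2)
cv2.imwrite('pics/t1c.png',cv2.resize(d['img'][150:330,200:440],(800,600),interpolation=2)[:,:,::-1])
E
```

```text
clock: 5.45
ee_pos: [0.5845, 0.1066, 0.2332]
orientation: [-3.098, -0.094, 0.006]
ft_force: [0.4, 0.1, -0.3]
gripper_width: 0.348
finger_force: 0.0
clock: 6.65
ee_pos: [0.5851, 0.1067, 0.2327]
orientation: [-1.853, -2.502, -0.05]
ft_force: [0.1, -0.1, -0.7]
gripper_width: 0.352
finger_force: 0.0
ee_pos: [0.5854, 0.1065, 0.2326]
orientation: [-0.133, -3.133, -0.065]
ft_force: [0.0, 0.3, 0.5]
gripper_width: 0.35
finger_force: 0.0
7.65 [0.5854 0.1065 0.2326] [[-0.996, 0.085, -0.003], [0.085, 0.996, 0.042], [0.006, 0.041, -0.999]] [0.  0.3 0.5] 0.3501933464609817 0.0
need [-0.0022  0.      0.1116]
turn [ 0.041 -0.005 -0.055]
j [ 0.051  0.221 -0.096  1.255  0.042  0.136]
```

View pics/t1c.png

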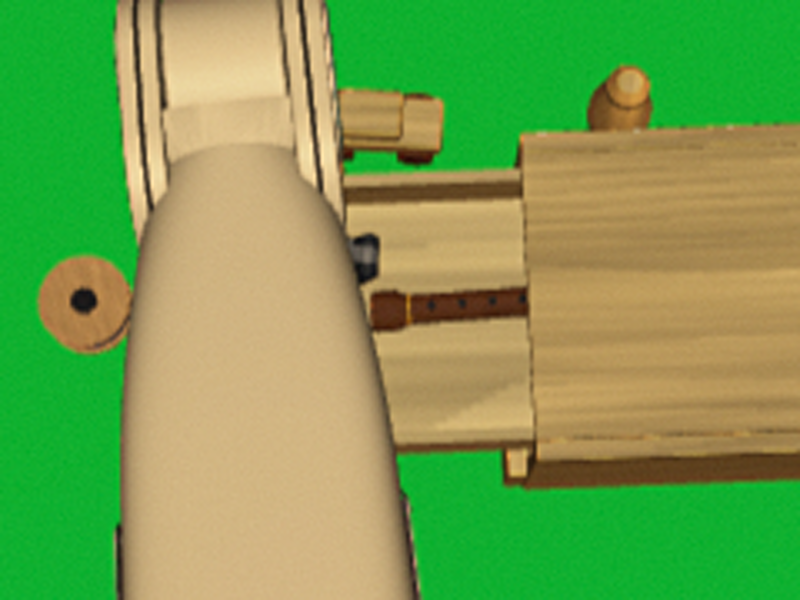

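The drawer is partly out. The recorder's bell end is at about (312,243) in top-camera pixels, and the car, spool and skittle are undisturbed. Next I level the tool and regrip the handle.

Converted, -0.002 m is -0.04, 0.041 rad is 0.0103.

```bash
python3 -m crank '[[[-0.04, 0, 0], [0.0103, -0.0013, -0.0138]], [[0, 0, 0], [0, 0, 0]], [[0, 0, 0], [0, 0, 0]]]' | head -1; python3 st.py .5872 .110 .121 3.1118
```

```text
clock: 8.0
8.0 [0.5875 0.1065 0.2324] [[-1.0, 0.029, -0.0], [0.029, 1.0, 0.001], [0.0, 0.001, -1.0]] [-0.1  1.2 -0.1] 0.35240335179046417 0.0
need [0.0004 0.0034 0.1114]
turn [ 0.001 -0.     0.001]
j [ 7.100e-02  2.270e-01 -8.800e-02  1.256e+00  1.000e-03  9.900e-02]
```

Converted, 0.03 m is 0.6, 0.02 m is 0.4.

```bash
python3 -m crank '[[[0, 0.068, 0.4], [0, 0, 0]], [[0, 0, 0.6], [0, 0, 0]], [[0, 0, 0.6], [0, 0, 0]], [[0, 0, 0.4], [0, 0, 0]], [[0, 0, 0.23], [0, 0, 0]], [[0, 0, 0], [0, 0, 0]]]' |sed -n '2p;4p'&& python3 -m crank '[[[0, 0, 0], [0, 0, 0]], [[0, 0, 0], [0, 0, 0]], [[0, 0, 0], [0, 0, 0]], [[0, 0, 0], [0, 0, 0]], [[0, 0, 0], [0, 0, 0]]]' 0; python3 -m crank '[[[0, 0.16, 0], [0, 0, 0]], [[0, 0.24, 0], [0, 0, 0]], [[0, 0.28, 0], [0, 0, 0]], [[0, 0.2, 0], [0, 0, 0]], [[0, 0.12, 0], [0, 0, 0]], [[0, 0.06, 0], [0, 0, 0]], [[0, 0.06, 0], [0, 0, 0]], [[0, 0, 0], [0, 0, 0]]]'
```

```text
ee_pos: [0.5874, 0.1095, 0.1213]
ft_force: [0.1, 1.0, -0.2]
clock: 9.1
ee_pos: [0.5884, 0.1097, 0.1217]
orientation: [0.043, 3.14, 0.001]
ft_force: [-1.0, 0.2, 5.0]
gripper_width: 0.101
finger_force: 58.9
clock: 9.9
ee_pos: [0.5897, 0.1594, 0.1217]
orientation: [0.047, 3.14, -0.024]
ft_force: [-1.8, -15.7, 8.1]
gripper_width: 0.106
finger_force: 59.5
```

Converted, 0.003 m is 0.06.

```bash
python3 -m crank '[[[0, 0.06, 0], [0, 0, 0]], [[0, 0.06, 0], [0, 0, 0]], [[0, 0, 0], [0, 0, 0]]]'; python3 -m crank '[[[0, 0.06, 0], [0, 0, 0]], [[0, 0.06, 0], [0, 0, 0]], [[0, 0, 0], [0, 0, 0]]]'; python3 st.py
```

```text
clock: 10.2
ee_pos: [0.5897, 0.1594, 0.1217]
orientation: [0.053, 3.14, -0.044]
ft_force: [-1.7, -29.6, 9.8]
gripper_width: 0.102
finger_force: 60.0
clock: 10.5
ee_pos: [0.5897, 0.1595, 0.1216]
orientation: [0.057, 3.139, -0.065]
ft_force: [-2.4, -44.5, 12.5]
gripper_width: 0.104
finger_force: 60.6
10.5 [0.5897 0.1595 0.1216] [[-0.999, 0.037, 0.0], [0.037, 0.998, -0.041], [-0.002, -0.041, -0.999]] [ -2.4 -44.5  12.5] 0.10361646707001594 60.64722239971161
j [ 0.178  0.334 -0.19   1.054 -0.041  0.215]
```

Converted, -0.007 m is -0.14.

```bash
python3 -m crank '[[[0, -0.14, 0], [0, 0, 0]], [[0, -0.14, 0], [0, 0, 0]], [[0, 0, 0], [0, 0, 0]], [[0, 0, 0], [0, 0, 0]]]' |sed -n '2p;4p'; python3 -m crank '[[[0, 0, 0], [0, 0, 0]], [[0, 0, 0], [0, 0, 0]], [[0, 0, 0], [0, 0, 0]], [[0, 0, -0.6], [0, 0, 0]], [[0, 0, -1], [0, 0, 0]], [[0, 0, -1], [0, 0, 0]]]' .35|sed -n '2p;4p';  python3 -m crank '[[[0, -0.2, 0], [0, 0, 0.0375]], [[0, 0, 0], [0, 0, 0.0375]], [[0, 0, 0], [0, 0, 0.0375]], [[0, 0, 0], [0, 0, 0.0375]], [[0, 0, 0], [0, 0, 0.0375]], [[0, 0, 0], [0, 0, 0.0375]], [[0, 0, 0], [0, 0, 0.0375]], [[0, 0, 0], [0, 0, 0.0375]], [[0, 0, 0], [0, 0, 0.0375]], [[0, 0, 0], [0, 0, 0.0375]], [[0, 0, 0], [0, 0, 0.0175]], [[0, 0, 0], [0, 0, 0]]]' .6
python3 st.py .587 .04 .25 1.54
```

```text
ee_pos: [0.5898, 0.1594, 0.1217]
ft_force: [-0.4, -10.7, 6.5]
ee_pos: [0.5879, 0.1639, 0.2507]
ft_force: [1.5, -0.1, 0.6]
clock: 12.7
ee_pos: [0.5887, 0.154, 0.2505]
orientation: [-2.249, -2.192, 0.0]
ft_force: [-0.5, 0.4, 1.0]
gripper_width: 0.607
finger_force: 0.0
12.7 [0.5887 0.154  0.2505] [[0.026, 1.0, -0.001], [1.0, -0.026, 0.0], [0.0, -0.001, -1.0]] [-0.5  0.4  1. ] 0.6072193733015644 0.0
need [-0.1141  0.0013  0.0004]
turn [-0.001 -0.     0.005]
j [ 1.490e-01  2.390e-01 -3.500e-02  1.298e+00  1.000e-03  1.746e+00]
```

Recorder position: move over it and look.

Converted, -0.04 m is -0.8, -0.034 m is -0.68.

```bash
python3 -m crank '[[[-0.8, 0, 0], [0, 0, 0]], [[-0.8, 0, 0], [0, 0, 0]], [[-0.68, 0, 0], [0, 0, 0]], [[0, 0, 0], [0, 0, 0]], [[0, 0, 0], [0, 0, 0]]]'|head -2
python3 - <<'E'
from h import *
t=grab('top','t2');w=grab('wrist','w2')
cv2.imwrite('pics/two.png',cv2.resize(np.vstack([np.hstack([cv2.resize(t['img'][150:330,200:440],(640,480),interpolation=2),w['img']])]),(800,300),interpolation=3)[:,:,::-1])
E
```

```text
clock: 13.2
ee_pos: [0.5858, 0.0393, 0.2507]
```

View pics/two.png

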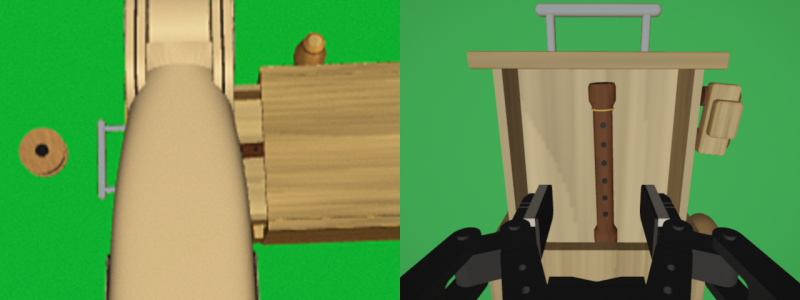

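The wrist view shows the drawer fully open, with the recorder's bell end near wrist pixel (323,134) and its body running down to about (331,385). The bystanders are in place.

```bash
python3 - <<'E'
from h import *
w=np.load('pics/w2.npz'); im=w['img'].astype(int); R,G,B=im[...,0],im[...,1],im[...,2]
m=((R>G*1.6)&(R>40)&(R<150)).astype(np.uint8)
k,l,st,c=cv2.connectedComponentsWithStats(m); i=1+st[1:,4].argmax(); print(st[i])
m=cv2.morphologyEx((l==i).astype(np.uint8),cv2.MORPH_CLOSE,np.ones((9,9)))
P=[]
for v in range(st[i][1],st[i][1]+st[i][3],12):
    x=np.where(m[v])[0]; 
    a=ray(w,x.min()-.5,v,.114);b=ray(w,x.max()+.5,v,.114); P.append((a+b)/2); print(v,x.min(),x.max(),((a+b)/2).round(4)[:2],np.linalg.norm(a-b).round(4))
print('bell',ray(w,(st[i][0]+20),st[i][1],.114))
P=np.array([p for p in P]); print('fit x=ay+b',np.polyfit(P[3:-3,1],P[3:-3,0],1))
# roof edge & drawer board
print('roof',proj(w,(.585,-.059,.164)),'board',proj(w,(.589,.111,.162)), proj(w,(.59,.16,.139)))
E
```

```text
[ 331  177   16  210 1397]
177 336 338 [0.6025 0.0665] 0.002
189 332 338 [0.6011 0.0585] 0.0047
201 333 338 [0.6013 0.0502] 0.004
213 333 338 [0.6012 0.0419] 0.0041
225 333 339 [0.6015 0.0333] 0.0048
237 333 339 [0.6014 0.0247] 0.0048
249 334 339 [0.6017 0.0158] 0.0042
261 334 339 [0.6016 0.0069] 0.0042
273 334 339 [ 0.6015 -0.0023] 0.0043
285 333 339 [ 0.6011 -0.0116] 0.005
297 334 340 [ 0.6017 -0.0211] 0.0051
309 335 340 [ 0.602  -0.0308] 0.0044
321 335 340 [ 0.6019 -0.0406] 0.0044
333 334 340 [ 0.6014 -0.0507] 0.0052
345 335 340 [ 0.6017 -0.0609] 0.0045
357 335 341 [ 0.602  -0.0714] 0.0053
369 335 346 [ 0.6039 -0.082 ] 0.0092
381 338 346 [ 0.605  -0.0929] 0.007
bell [0.61173124 0.0662713  0.114     ]
fit x=ay+b [-0.00371574  0.6015341 ]
roof [315.40551604 386.44613798] board [315.25339041 109.91384372] [314.8002135   14.35271435]
```

Mask only caught the shaded strip, so I loosen it.

```bash
python3 - <<'E'
from h import *
w=np.load('pics/w2.npz'); im=w['img'].astype(int)
print(im[260,300:350].tolist())
hsv=cv2.cvtColor(w['img'],cv2.COLOR_RGB2HSV)
m=(hsv[...,2]<130).astype(np.uint8); m[:,:290]=0;m[:,365:]=0;m[:120]=0;m[384:]=0
k,l,st,c=cv2.connectedComponentsWithStats(m); i=1+st[1:,4].argmax(); print(st[i])
m=cv2.morphologyEx((l==i).astype(np.uint8),cv2.MORPH_CLOSE,np.ones((9,9)))
P=[]
for v in range(st[i][1]+2,380,15):
    x=np.where(m[v])[0]
    a=ray(w,x.min()-.5,v,.114);b=ray(w,x.max()+.5,v,.114); P.append((a+b)/2); print(v,x.min(),x.max(),((a+b)/2).round(4)[:2],np.linalg.norm(a-b).round(4))
P=np.array(P); print('fit x=ay+b',np.polyfit(P[3:-3,1],P[3:-3,0],1))
E
```

```text
[[180, 164, 126], [181, 165, 127], [180, 165, 126], [179, 163, 125], [179, 163, 125], [178, 162, 125], [177, 160, 123], [176, 160, 122], [176, 160, 123], [176, 160, 123], [176, 159, 122], [149, 132, 98], [76, 46, 29], [83, 51, 31], [89, 56, 33], [92, 59, 36], [93, 61, 38], [93, 60, 38], [94, 61, 39], [96, 62, 40], [98, 65, 43], [93, 62, 43], [71, 53, 42], [49, 46, 43], [49, 47, 43], [49, 47, 43], [49, 46, 43], [50, 46, 44], [49, 47, 44], [50, 46, 43], [63, 50, 42], [88, 61, 43], [99, 64, 41], [96, 60, 37], [94, 57, 34], [91, 56, 34], [91, 56, 36], [86, 51, 31], [81, 48, 29], [71, 42, 26], [91, 72, 51], [148, 131, 99], [175, 159, 123], [174, 158, 122], [174, 158, 121], [173, 157, 120], [173, 156, 120], [172, 156, 119], [171, 155, 119], [171, 155, 119]]
[ 309  176   39  208 6159]
178 309 339 [0.5939 0.066 ] 0.0205
193 309 339 [0.5937 0.0559] 0.0208
208 310 339 [0.5938 0.0456] 0.0203
223 310 339 [0.5936 0.035 ] 0.0205
238 311 340 [0.5941 0.0241] 0.0208
253 311 340 [0.594  0.0131] 0.021
268 312 340 [0.5941 0.0017] 0.0205
283 312 340 [ 0.5939 -0.0098] 0.0208
298 313 340 [ 0.5941 -0.0217] 0.0203
313 314 341 [ 0.5946 -0.0339] 0.0205
328 314 341 [ 0.5944 -0.0463] 0.0208
343 315 341 [ 0.5946 -0.059 ] 0.0203
358 315 342 [ 0.5948 -0.0721] 0.0213
373 311 347 [ 0.595  -0.0854] 0.0285
fit x=ay+b [-0.00852778  0.59407659]
```

Converted, -0.034 rad is -0.0085.

```bash
python3 -m crank '[[[0, 0, 0], [0, 0, -0.0085]], [[0, 0, 0], [0, 0, 0]]]'|head -2; python3 st.py .594 .016 .103 1.579
```

```text
clock: 13.5
ee_pos: [0.5859, 0.0409, 0.2508]
13.5 [0.5859 0.0409 0.2508] [[-0.01, 1.0, -0.0], [1.0, 0.01, 0.001], [0.001, -0.0, -1.0]] [ 0.1 -0.1  0.6] 0.6009342672237664 0.0
need [-0.0251  0.0079  0.1478]
turn [-0.    -0.001  0.002]
j [-4.100e-02  2.000e-01 -8.200e-02  1.288e+00  1.000e-03  1.520e+00]
```

```bash
python3 -m crank '[[[-0.5, 0.16, 0], [0, 0, 0]], [[0, 0, 0.6], [0, 0, 0]], [[0, 0, 0.8], [0, 0, 0]], [[0, 0, 0.6], [0, 0, 0]], [[0, 0, 0.5], [0, 0, 0]], [[0, 0, 0.3], [0, 0, 0]], [[0, 0, 0.1], [0, 0, 0]], [[0, 0, 0.06], [0, 0, 0]], [[0, 0, 0], [0, 0, 0]]]' |sed -n '2p;4p'; python3 st.py .594 .016 .103 1.579; python3 -m crank '[[[0, 0, 0], [0, 0, 0]], [[0, 0, 0], [0, 0, 0]], [[0, 0, 0], [0, 0, 0]], [[0, 0, 0], [0, 0, 0]], [[0, 0, 0], [0, 0, 0]], [[0, 0, 0], [0, 0, 0]]]' 0;python3 st.py
```

```text
ee_pos: [0.595, 0.0149, 0.1038]
ft_force: [-0.4, 0.5, 0.3]
14.4 [0.595  0.0149 0.1038] [[-0.008, 1.0, 0.002], [1.0, 0.008, 0.0], [0.0, 0.002, -1.0]] [-0.4  0.5  0.3] 0.6038726687467485 0.0
need [ 0.0011 -0.001   0.0008]
turn [ 0.002 -0.    -0.   ]
j [-0.084  0.317 -0.255  0.997  0.     1.479]
clock: 15.0
ee_pos: [0.5951, 0.0146, 0.1043]
orientation: [2.212, 2.228, 0.003]
ft_force: [-0.7, 0.0, 6.0]
gripper_width: 0.22
finger_force: 58.7
15.0 [0.5951 0.0146 0.1043] [[-0.007, 1.0, 0.003], [1.0, 0.007, 0.0], [0.0, 0.003, -1.0]] [-0.7  0.   6. ] 0.21987724767685268 58.71731221675873
j [-0.084  0.317 -0.255  0.997  0.     1.479]
```

Converted, -0.0095 m is -0.19, -0.009 m is -0.18, 0.052 rad is 0.013.

```bash
python3 -m crank '[[[0, 0, -0.18], [0, 0.0125, 0]], [[0, 0, -0.19], [0, 0.0125, 0]], [[0, 0, -0.19], [0, 0.013, 0]], [[0, 0, -0.19], [0, 0.013, 0]], [[0, 0, -0.19], [0, 0.013, 0]], [[0, 0, 0], [0, 0, 0]], [[0, 0, 0], [0, 0, 0]], [[0, 0, 0], [0, 0, 0]]]'; python3 st.py
python3 - <<'E'
from h import *
s=grab('scene','s3');w=grab('wrist','w3')
cv2.imwrite('pics/two3.png',cv2.resize(np.hstack([cv2.resize(s['img'][100:370,100:460],(640,480),interpolation=2),w['img']]),(800,300),interpolation=3)[:,:,::-1])
E
```

```text
clock: 15.8
ee_pos: [0.5935, 0.0104, 0.1488]
orientation: [-2.076, -2.092, -0.266]
ft_force: [-1.2, -1.6, -0.5]
gripper_width: 0.22
finger_force: 58.7
15.8 [0.5935 0.0104 0.1488] [[-0.008, 1.0, -0.003], [0.967, 0.008, 0.253], [0.253, -0.001, -0.967]] [-1.2 -1.6 -0.5] 0.21985315118944046 58.7106317281723
j [-0.214  0.301 -0.195  1.133  0.249  1.341]
```

View pics/two3.png

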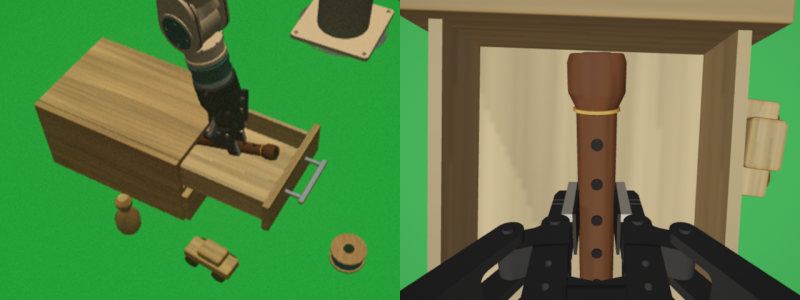

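The recorder is tilted with its bell up and clear of the front edge, and the mouthpiece is still under the roof. I lower it slightly for roof clearance, then draw it out along its axis.

Converted, 0.02 m is 0.4, 0.01 m is 0.2.

```bash
python3 -m crank '[[[0, 0, 0.1], [0, 0, 0]], [[0.2, 0, 0], [0, 0, 0]], [[0.4, 0, 0], [0, 0, 0]], [[0.4, 0, 0], [0, 0, 0]], [[0.4, 0, 0], [0, 0, 0]], [[0.2, 0, 0], [0, 0, 0]], [[0, 0, 0], [0, 0, 0]]]'; python3 -m crank '[[[0.4, 0, 0], [0, 0, 0]], [[0.4, 0, 0], [0, 0, 0]], [[0.4, 0, 0], [0, 0, 0]], [[0, 0, 0], [0, 0, 0]], [[0, 0, 0], [0, 0, 0]]]';python3 st.py
```

```text
clock: 16.6
ee_pos: [0.5934, 0.0901, 0.1654]
orientation: [-2.074, -2.095, -0.268]
ft_force: [-0.9, -1.0, -2.2]
gripper_width: 0.222
finger_force: 58.8
clock: 17.1
ee_pos: [0.593, 0.1461, 0.1799]
orientation: [-2.077, -2.093, -0.266]
ft_force: [-0.2, -0.1, -0.1]
gripper_width: 0.22
finger_force: 58.8
17.1 [0.593  0.1461 0.1799] [[-0.007, 1.0, -0.002], [0.968, 0.008, 0.253], [0.253, -0.0, -0.968]] [-0.2 -0.1 -0.1] 0.219546259546837 58.79399299621582
j [ 0.014  0.267 -0.171  1.132  0.255  1.577]
```

Converted, -0.028 m is -0.56, 0.008 m is 0.16.

```bash
python3 -m crank '[[[0.4, 0, 0], [0, 0, 0]], [[0.24, 0, -0.3], [0, 0, 0]], [[0.16, 0, -0.5], [0, 0, 0]], [[0.16, 0, -0.56], [0, 0, 0]], [[0.16, 0, -0.56], [0, 0, 0]], [[0.08, 0, -0.3], [0, 0, 0]], [[0, 0, 0], [0, 0, 0]], [[0, 0, 0], [0, 0, 0]], [[0, 0, 0], [0, 0, 0]], [[0, 0, 0], [0, 0, 0]], [[0, 0, 0], [0, 0, 0]], [[0, 0, 0], [0, 0, 0]]]'; python3 st.py
python3 - <<'E'
from h import *
s=grab('scene','s4');w=grab('wrist','w4')
cv2.imwrite('pics/two4.png',cv2.resize(np.hstack([cv2.resize(s['img'][100:370,100:460],(640,480),interpolation=2),w['img']]),(800,300),interpolation=3)[:,:,::-1])
E
```

```text
clock: 18.3
ee_pos: [0.5925, 0.1765, 0.302]
orientation: [-2.076, -2.092, -0.266]
ft_force: [0.6, -1.1, -1.8]
gripper_width: 0.219
finger_force: 58.8
18.3 [0.5925 0.1765 0.302 ] [[-0.007, 1.0, -0.003], [0.967, 0.008, 0.253], [0.253, -0.001, -0.967]] [ 0.6 -1.1 -1.8] 0.21851757004694997 58.811806440353394
j [0.064 0.209 0.015 1.364 0.256 1.629]
```

View pics/two4.png

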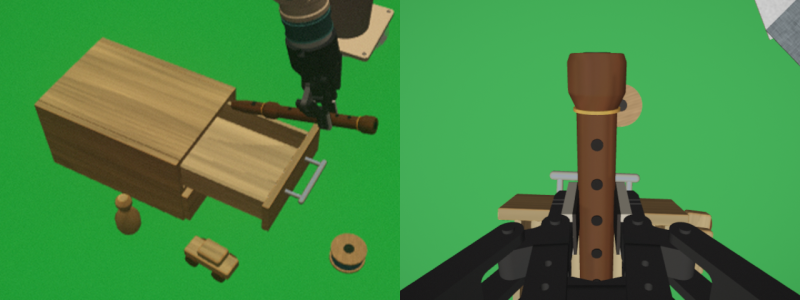

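The recorder is out and held in the air with no slip in the wrist view. The mouthpiece is at about z = 0.27 m, clear of the cabinet, and the bystanders haven't moved.

```bash
python3 -c "
from cell import ctrl
print(ctrl.hand_in())"
```

```text
the job is handed in; nothing more can be done
None
```

I pulled the top drawer to its stop, drew the recorder out slantwise bell end first, and handed in with it held steady, its lowest end about 0.27 m above the counter; the lower drawer, skittle, spool and car looked undisturbed in the last picture, but no verdict came back.

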